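Put the weighing spatula away upright in its cup

ROBOT

A 6-joint arm with a two-finger parallel gripper is mounted at the origin on the work surface. World frame = base frame: x ahead of the robot, y to its left, z up, the work surface at z = 0. Lengths are in m, angles in rad, forces in N, time in s.
With the tool pointing down it reaches from about 0.325 to 0.775 m from the base axis. Payload 5.5 kg.
Tool frame: the origin (TCP) lies midway between the tips of the shut fingers; the grasp point (between the pads) lies 19 mm behind it; z points along the fingers, x is the direction in which the jaws open and shut, and the axes are right-handed (so a half turn about z gives the same grasp; the last joint's range is limited). The gripper opens to 85 mm and grips with 20 to 120 N. Pads are 22 mm wide; open, the fingers measure 114 mm over their backs; the gripper's body (76 mm by 85 mm) begins 54 mm behind the grasp point. The pads swing forward as they close: fully open they stand 13 mm farther back than shut.
Start: joints at [-1.206, 0.091, 1.231, -0, 1.82, -0.057], TCP at [0.246, -0.547, 0.231] pointing down, gripper open.
Joint ranges: [-2.87, 2.87], [-0.86, 2.18], [0.17, 2.46], [-1.51, 4.65], [0.06, 2.69], [-2.65, 2.65]. Speed limits (rad/s): [2.57, 2.57, 3.01, 3.14, 3.14, 3.14].

INTERFACE

Orientations are given as a rotation vector (axis times angle).
In Python, from station import env gives the robot as it stands. The module is installed in compiled form; this text tells all that it offers.
- The arm moves only by the tool apply_moves, never from a script. Its argument "steps" is a list of rows, each an object of numbers: "dx", "dy", "dz": the shift along the tool's x, y, z in m; "turn": the turn about the tool's z in rad; "jaw": the closure, from 0 (fully open) to 1 (shut). A call has 1 to 8 rows; each row is the pose to reach, as a shift and turn from the pose commanded when the call began, along the tool's axes at that moment; what a row does not reach only later rows make up. A row lasts 1/8 s, in which the tool goes at most 62.5 mm and 10.7 degrees, less where a joint would pass 70% of its speed; a pose out of reach is approached as far as the arm can. A call with a gripper value outside its range is refused whole. The fingers move at their own pace and stop on an object; the grip force is fixed at half the most. Time passes only in rows, so rows that repeat a pose let the fingers close. It gives the time, the measured TCP pose, the force and the opening at its end, in the units of the state.
- env.observe(): the state, without advancing time (a new reading comes with each control period).
- env.capture(name): name is "side" or "top"; returns a dict with "img" (420x560x3 uint8, red, green, blue), "z_map" (420x560 float32, m along the optical axis (not along the pixel's ray), 0 where there is no reading), "camera_matrix" (3x3 intrinsics, pixels), "origin" and "orientation" of the camera in the world. Camera axes: x right, y down, z forward; pixel columns grow to the right and rows downward; lengths in m; the calibration is good to about 2 mm. A picture is of the moment at which its call begins.
- env.sign_off(): hands the job in, once; it reports no verdict.
The state is a dict: "clock": time; "joint_pos": joint angles; "joint_velocities": joint speeds; "joint_efforts": joint torques, N m; "eef_pos": TCP position; "ee_rot": TCP orientation; "ft_force": force on the tool from outside, world axes, zero at the start; "ft_torque": the same for the moment, N m; "gripper_width": finger opening in m.
Only numpy, scipy, OpenCV 4.12 (cv2) and the standard library are available. Lean on these libraries where they do the work, as an engineer would, in place of code of your own. Each camera call takes 0.05 s, during which the arm holds its last target. There are 200 camera calls.

TASK

The weighing is finished: take the blue-handled spatula out of the grey sloping rest and stand it upright in the white cup, blade down and handle up. Lower it well down into the cup before letting go rather than dropping it in. Leave the orange-handled spoon in the rest, do not move the brown bottle, and keep the cup standing.

Things in the scene. Friction and masses are not known exactly. Their poses are not given: they have to be found in the camera images.
- spatula_mid (a point): Middle of the loose blue-handled spatula (190 mm long, 60 g); +z runs along it from blade to handle end. Round handle 14 mm thick from 10 mm below this point to 95 mm above; steel blade tip 95 mm below, 12 x 3 mm. Starts leaning 35 deg in a notch, top roughly to the robot; grip the handle 35 to 95 mm above this point, fingers on its two level sides; pulls out along +z or straight up
- spoon_mid (a point): Middle of the orange-handled spoon, a bystander of the same size, axes and lean, in the other notch, 90 mm beside; either notch may hold the spatula. The fixed grey rest (150 x 160 mm base) has a notched rail, up to 105 mm above the bench, that carries each handle 10 mm above its middle
- cup: Loose white straight round cup, 100 mm high, 56 mm outside and 48 mm inside diameter, inner floor 6 mm up, 400 g; origin at the centre of its underside, z up
- bottle_mid (a point): Centre (half-way up) of a loose brown glass bottle with a black cap, 60 mm diameter, 120 mm high, 350 g; a bystander standing on the bench
There are look-alikes about, which are no part of the job. Of the things shaped like the part that bears spatula_mid, the blue one is meant.

How it is judged:
On the way:
1. the spatula is held with its blade well down inside the cup (z of spatula_mid in the frame of cup below 0.145 m and horizontal distance between spatula_mid and cup below 0.045 m and angle between spatula_mid's own z axis and vertical below 0.75 rad and contact force between the fingers and spatula above 0.3 N), for 0.1 s.
At the end, for the whole second after the job is handed in: The spatula rests in the cup, blade on its floor, handle up, leaning under 28 degrees, its middle within 30 mm of the cup's axis and under 115 mm above the cup's underside; the cup stands upright (within 5 degrees) on the bench; spoon and bottle within 25 mm of their starts (z of spatula_mid in the frame of cup below 0.115 m and horizontal distance between spatula_mid and cup below 0.03 m and angle between spatula_mid's own z axis and vertical below 0.5 rad and angle between cup's own z axis and vertical below 0.1 rad and height (world z) of cup below 0.01 m and linear speed of spatula below 0.03 m/s); the robot touches nothing.
It fails at once if the spoon is disturbed (moved 25 mm or more) (distance of spoon_mid from where it was at the start of the episode above 0.025 m).
It fails at once if the bottle is moved (25 mm or more) (distance of bottle_mid from where it was at the start of the episode above 0.025 m).
It fails at once if the cup is tipped over (angle between cup's own z axis and vertical above 0.5 rad).
It also fails if it takes over 45 s, if anything falls off the work surface, if the arm or the gripper's body presses on something with over 40 N, if the wrist force passes 120 N, or if a joint passes its speed limit or range.

## Working session

There is one attempt and no reset: what is moved stays moved. The work goes in short steps, Python scripts to look and compute and a tool call to move; the robot and the scene stay as the last step left them, time stands still between calls to the robot, and variables do not carry over. Pictures are saved under pics/ and viewed, about 8 in all and at most 12, crops included, and the job is handed in when it is done.

Besides the shell and the picture viewer there is one more tool, called after "Call:" as a command line: name --argument value ..., lists and objects as JSON in quotes. apply_moves: Moves the arm, as the interface text tells. Its arguments: {"type":"object","properties":{"steps":{"type":"array"}},"required":["steps"]}

```bash
mkdir -p pics; cat > h.py <<'E'
import numpy as np, cv2
from scipy.spatial.transform import Rotation as R
from station import env
def cap(n, fn=None):
    c=env.capture(n)
    if fn: cv2.imwrite('pics/'+fn, c['img'][:,:,::-1])
    return c
def camR(c):
    o=np.array(c['orientation'],float)
    return o if o.shape==(3,3) else (R.from_rotvec(o).as_matrix() if o.size==3 else R.from_quat(o).as_matrix())
def pt(c,u,v,z=None):
    K=np.array(c['camera_matrix']); 
    if z is None: z=c['z_map'][int(v),int(u)]
    return camR(c)@(np.array([(u-K[0,2])/K[0,0],(v-K[1,2])/K[1,1],1])*z)+np.array(c['origin'])
def cloud(c):
    K=np.array(c['camera_matrix']);v,u=np.mgrid[0:420,0:560];z=c['z_map']
    p=np.stack([(u-K[0,2])/K[0,0]*z,(v-K[1,2])/K[1,1]*z,z],-1)
    return p@camR(c).T+np.array(c['origin'])
E
python3 - <<'E'
from h import *
print(env.observe())
for n in('top','side'):
    c=cap(n,n+'0.png'); print(n,c['origin'],c['orientation'],c['camera_matrix'])
E
```

```text
{'clock': 0.0, 'joint_pos': array([-1.20566731e+00,  9.18394818e-02,  1.23187932e+00, -2.04143632e-05,
        1.81975077e+00, -5.67269177e-02]), 'joint_velocities': array([ 3.34038975e-04, -6.60309075e-04, -7.20598841e-04, -9.87090705e-04,
        1.40721910e-03, -8.89389805e-05]), 'joint_efforts': array([ 2.08415651e-03, -4.58733237e+01, -4.18019307e+01,  5.39875907e-05,
        1.16629974e-02,  3.18476040e-06]), 'eef_pos': array([ 0.245555  , -0.54715963,  0.23016615]), 'ee_rot': array([-2.63638375e+00,  1.70652330e+00,  2.39769595e-03]), 'ft_force': array([-0.31092759,  0.68216492,  0.31621228]), 'ft_torque': array([-0.06323478,  0.01509679,  0.02669607]), 'gripper_width': 0.08516525624576254}
top [ 0.50067908 -0.14122765  1.32598232] [-2.21260237  2.1556364  -0.0711834 ] [[543.38562902   0.         282.40888208]
 [  0.         543.38562902 209.04207486]
 [  0.           0.           1.        ]]
side [ 0.40385644 -0.88165359  0.87439648] [-2.37542473  0.30775779 -0.11180435] [[486.24667659   0.         280.1487404 ]
 [  0.         486.24667659 205.73900174]
 [  0.           0.           1.        ]]
```

View pics/top0.png

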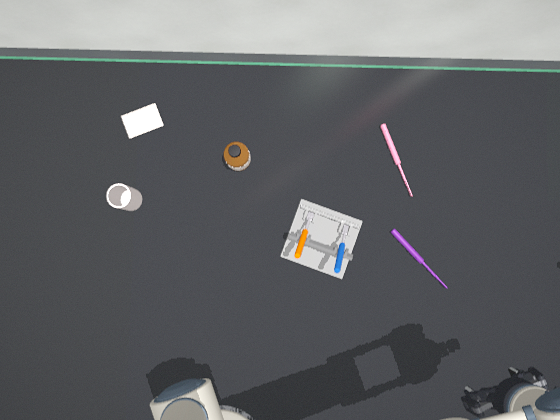

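View pics/side0.png

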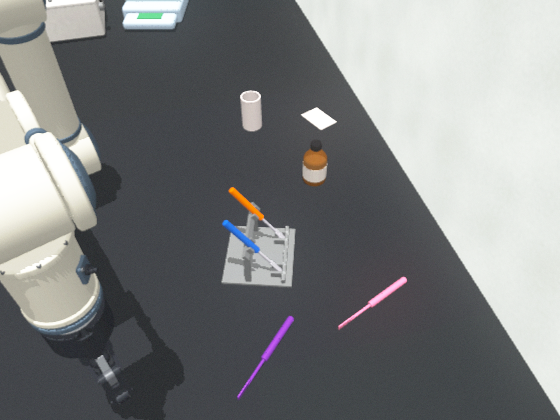

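Top view: blue handle in the rest at (339,258), orange spoon at (301,243), cup at (120,196), bottle at (237,156). The robot is at the bottom of the picture. Possible confusions are the purple tool on the bench (420,258), the pink one (397,160) and the orange spoon. I choose the blue one in the rest, seen at (240,236) in the side view. Next I measure and check it in a crop.

```bash
python3 - <<'E'
from h import *
for n in('top','side'):
    c=cap(n); P=cloud(c); hsv=cv2.cvtColor(c['img'],cv2.COLOR_RGB2HSV).astype(int)
    if n=='top': cv2.imwrite('pics/crop_top.png',cv2.resize(c['img'][190:290,270:375,::-1],None,fx=6,fy=6,interpolation=cv2.INTER_CUBIC)[:600,:800])
    h,s,v=hsv[...,0],hsv[...,1],hsv[...,2]
    for nm,m in(('blue',(h>100)&(h<120)&(s>150)&(v>80)),('orange',(h>8)&(h<20)&(s>200)&(v>150))):
        m=m&(P[...,2]>.06)&(P[...,2]<.26)&(np.linalg.norm(P[...,:2]-[.4,-.2],axis=-1)<.2)
        k,l=cv2.connectedComponents(m.astype(np.uint8));
        if k<2: print(nm,'none');continue
        b=1+np.argmax([np.sum(l==i) for i in range(1,k)]); m=cv2.erode((l==b).astype(np.uint8),np.ones((2,2)))>0
        q=P[m]; mu=np.median(q,0); d=np.linalg.svd(q-q.mean(0))[2][0]; d*=np.sign(d[2]); t=(q-q.mean(0))@d
        print(n,nm,len(q),'mean',q.mean(0).round(4),'dir',d.round(3),'lean',np.degrees(np.arccos(d[2])).round(1),'ends',(q.mean(0)+d*t.min()).round(4),(q.mean(0)+d*t.max()).round(4))
    # cup rim
    roi=(120,196) if n=='top' else (251,112)
    w=P[roi[1]-30:roi[1]+30,roi[0]-30:roi[0]+30].reshape(-1,3); r=w[(w[:,2]>.092)&(w[:,2]<.11)]
    (x,y),rad=cv2.minEnclosingCircle(r[:,:2].astype(np.float32)); print(n,'cup rim',len(r),x,y,rad,np.median(r[:,2]))
    roi=(237,152) if n=='top' else (315,160)
    w=P[roi[1]-30:roi[1]+30,roi[0]-20:roi[0]+20].reshape(-1,3); r=w[(w[:,2]>.02)]; print('bottle',r.min(0),r.max(0))
E
```

```text
top blue 118 mean [ 0.4805 -0.2638  0.1303] dir [-0.56   0.193  0.805] lean 36.4 ends [ 0.5125 -0.2748  0.0844] [ 0.4551 -0.255   0.1667]
top orange 95 mean [ 0.5114 -0.1797  0.1275] dir [-0.556  0.19   0.809] lean 36.0 ends [ 0.5372 -0.1886  0.09  ] [ 0.4876 -0.1716  0.1621]
top cup rim 164 0.6055933237075806 0.237472265958786 0.0287302378565073 0.09829322644429661
bottle [ 0.50067908 -0.14122765  0.02045196] [0.74107226 0.0043479  1.32598232]
side blue 197 mean [ 0.4764 -0.2665  0.1297] dir [-0.557  0.194  0.808] lean 36.1 ends [ 0.5083 -0.2776  0.0835] [ 0.4519 -0.258   0.1653]
side orange 158 mean [ 0.5077 -0.1822  0.1255] dir [-0.569  0.186  0.801] lean 36.8 ends [ 0.539  -0.1925  0.0814] [ 0.4805 -0.1733  0.1637]
side cup rim 139 0.606957733631134 0.23588430881500244 0.03128489479422569 0.09741888768073248
bottle [ 0.40385644 -0.88165359  0.0204226 ] [ 0.74031704 -0.00403542  0.87439648]
```

View pics/crop_top.png

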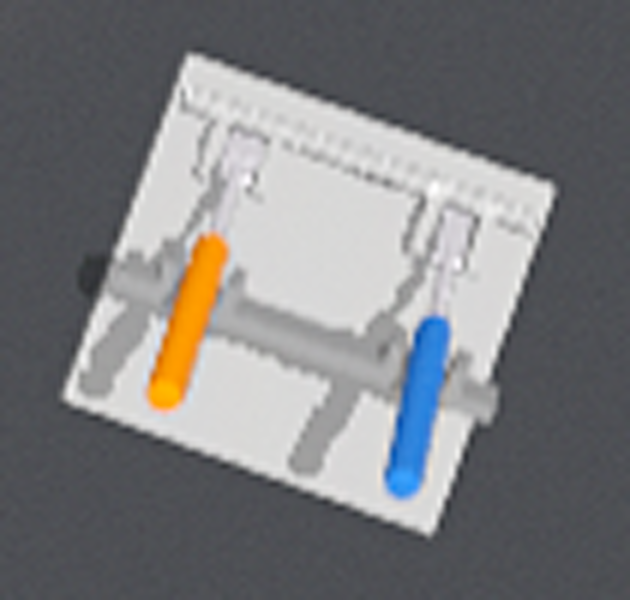

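The crop shows the blue handle alone in the right-hand notch, its top end at crop (402,480), and the orange one in the left notch at crop (165,390), so the choice stands. Both views agree: handle axis centre about (0.4755, -0.262, 0.127), direction (-0.557, 0.193, 0.808), so spatula_mid is about (0.499, -0.270, 0.093). The blade tip then comes out at z≈0.015, just on the base, which fits. I grip 75 mm above the middle.

```bash
cat >> h.py <<'E'
d=np.array([-.558,.192,.807]); d/=np.linalg.norm(d)
def togo(target):  # target TCP in world -> tool-axes shift
    s=env.observe(); T=R.from_rotvec(s['ee_rot']).as_matrix()
    return (T.T@(np.array(target)-s['eef_pos'])).round(4), T
E
python3 - <<'E'
from h import *
mid=np.array([.4755,-.262,.127])-.0425*d; g=mid+.075*d; print('mid',mid,'grip',g)
t=g+[0,0,.09-.019]
s,T=togo(t); lv=np.array([-d[1],d[0],0]); lv/=np.linalg.norm(lv)
a=T.T@lv; turn=np.arctan2(a[1],a[0]); turn=(turn+np.pi/2)%np.pi-np.pi/2
print('shift',s,'turn',turn, 'T',T.round(3).tolist())
E
```

```text
mid [ 0.4992212  -0.27016213  0.09269353] grip [ 0.45736026 -0.25575837  0.15323436]
shift [-0.1792 -0.3126  0.0066] turn 0.7531879626348816 T [[0.409, -0.912, -0.0], [-0.912, -0.409, 0.001], [-0.001, -0.0, -1.0]]
```

Call:
apply_moves --steps '[{"dx": -0.03, "dy": -0.05, "dz": 0, "turn": 0.12, "jaw": 0}, {"dx": -0.06, "dy": -0.1, "dz": 0, "turn": 0.25, "jaw": 0}, {"dx": -0.09, "dy": -0.15, "dz": 0, "turn": 0.38, "jaw": 0}, {"dx": -0.11, "dy": -0.2, "dz": 0, "turn": 0.5, "jaw": 0}, {"dx": -0.14, "dy": -0.25, "dz": 0, "turn": 0.63, "jaw": 0}, {"dx": -0.179, "dy": -0.313, "dz": 0.006, "turn": 0.753, "jaw": 0}, {"dx": -0.179, "dy": -0.313, "dz": 0.006, "turn": 0.753, "jaw": 0}, {"dx": -0.179, "dy": -0.313, "dz": 0.006, "turn": 0.753, "jaw": 0}]'

```text
clock: 1.2
eef_pos: [0.458, -0.2556, 0.2251]
ee_rot: [1.828, -2.554, -0.0]
ft_force: [0.0, -0.2, -0.8]
gripper_width: 0.0855
```

```bash
python3 - <<'E'
from h import *
c=cap('side'); cv2.imwrite('pics/side1.png',cv2.resize(c['img'][140:320,140:380,::-1],None,fx=3,fy=3))
s,T=togo([.4574,-.2558,.1342]); print(s,T.round(3).tolist()); print(env.observe()['eef_pos'],env.observe()['clock'],env.observe()['joint_pos'])
E
```

```text
[-0.0006  0.0004  0.091 ] [[-0.324, -0.946, -0.001], [-0.946, 0.324, -0.0], [0.001, 0.0, -1.0]]
[ 0.45762002 -0.25647803  0.22521185] 1.25 [-5.75242066e-01 -1.12869964e-01  1.44393441e+00 -7.19099639e-04
  1.81071939e+00  1.32557138e+00]
```

View pics/side1.png

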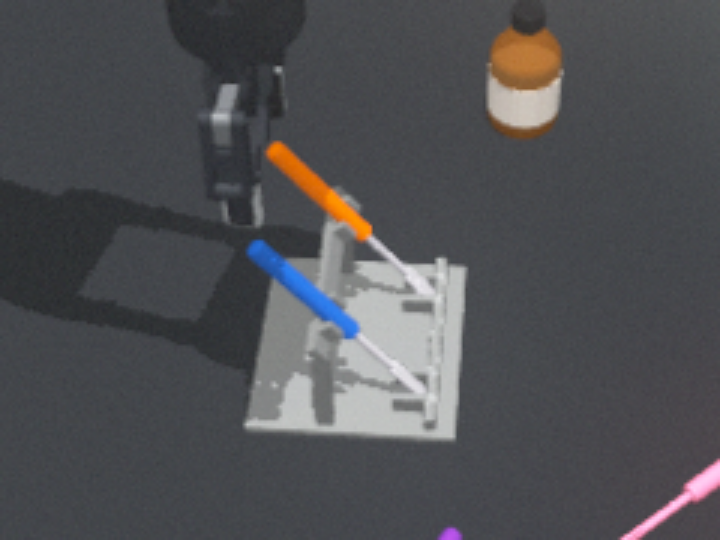

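The crop shows the gripper above the upper end of the blue handle (crop 258,250), with the orange spoon clear of it. Now I descend and close.

Call:
apply_moves --steps '[{"dx": 0, "dy": 0, "dz": 0.045, "jaw": 0}, {"dx": 0, "dy": 0, "dz": 0.091, "jaw": 0}, {"dx": 0, "dy": 0, "dz": 0.091, "jaw": 0.3}, {"dx": 0, "dy": 0, "dz": 0.091, "jaw": 0.6}, {"dx": 0, "dy": 0, "dz": 0.091, "jaw": 1}, {"dx": 0, "dy": 0, "dz": 0.091, "jaw": 1}, {"dx": 0, "dy": 0, "dz": 0.091, "jaw": 1}, {"dx": 0, "dy": 0, "dz": 0.091, "jaw": 1}]'

```text
invalid input
```

Call:
apply_moves --steps '[{"dx": 0, "dy": 0, "dz": 0, "jaw": 1}, {"dx": 0, "dy": 0, "dz": 0, "jaw": 1}]'

```text
invalid input
```

Call:
apply_moves --steps '[{"dx": 0, "dy": 0, "dz": 0.045, "turn": 0, "jaw": 0}, {"dx": 0, "dy": 0, "dz": 0.091, "turn": 0, "jaw": 0}, {"dx": 0, "dy": 0, "dz": 0.091, "turn": 0, "jaw": 0.3}, {"dx": 0, "dy": 0, "dz": 0.091, "turn": 0, "jaw": 0.6}, {"dx": 0, "dy": 0, "dz": 0.091, "turn": 0, "jaw": 1}, {"dx": 0, "dy": 0, "dz": 0.091, "turn": 0, "jaw": 1}, {"dx": 0, "dy": 0, "dz": 0.091, "turn": 0, "jaw": 1}, {"dx": 0, "dy": 0, "dz": 0.091, "turn": 0, "jaw": 1}]'

```text
clock: 2.25
eef_pos: [0.4586, -0.2565, 0.1362]
ee_rot: [-1.824, 2.556, -0.005]
ft_force: [0.0, 0.4, 6.7]
gripper_width: 0.0123
```

Call:
apply_moves --steps '[{"dx": 0, "dy": 0, "dz": 0, "turn": 0, "jaw": 1}, {"dx": 0, "dy": 0, "dz": 0, "turn": 0, "jaw": 1}]'

```text
clock: 2.5
eef_pos: [0.4586, -0.2565, 0.1362]
ee_rot: [-1.824, 2.556, -0.005]
ft_force: [-0.5, -0.6, 6.3]
gripper_width: 0.0123
```

Gripped at a 12.3 mm opening. I lift slowly straight up and look.

Call:
apply_moves --steps '[{"dx": 0, "dy": 0, "dz": -0.01, "turn": 0, "jaw": 1}, {"dx": 0, "dy": 0, "dz": -0.03, "turn": 0, "jaw": 1}, {"dx": 0, "dy": 0, "dz": -0.055, "turn": 0, "jaw": 1}, {"dx": 0, "dy": 0, "dz": -0.08, "turn": 0, "jaw": 1}, {"dx": 0, "dy": 0, "dz": -0.11, "turn": 0, "jaw": 1}, {"dx": 0, "dy": 0, "dz": -0.14, "turn": 0, "jaw": 1}, {"dx": 0, "dy": 0, "dz": -0.16, "turn": 0, "jaw": 1}, {"dx": 0, "dy": 0, "dz": -0.16, "turn": 0, "jaw": 1}]'

```text
clock: 3.5
eef_pos: [0.4584, -0.2562, 0.2973]
ee_rot: [-1.824, 2.556, -0.007]
ft_force: [1.1, -0.8, -1.5]
gripper_width: 0.0125
```

```bash
python3 - <<'E'
from h import *
c=cap('side'); cv2.imwrite('pics/side2.png',cv2.resize(c['img'][100:300,140:380,::-1],None,fx=3,fy=3))
P=cloud(c); hsv=cv2.cvtColor(c['img'],cv2.COLOR_RGB2HSV).astype(int); h,s,v=hsv[...,0],hsv[...,1],hsv[...,2]
m=(h>100)&(h<120)&(s>150)&(v>80)&(np.linalg.norm(P-[.47,-.26,.28],axis=-1)<.2)
vv,uu=np.where(m); print('blue px',len(uu),uu.min(),uu.max(),vv.min(),vv.max())
q=P[m]; dd=np.linalg.svd(q-np.median(q,0))[2][0]; print(dd,np.median(q,0))
print(env.observe())
E
```

```text
blue px 276 228 255 167 198
[ 0.53735757 -0.19168834 -0.82128096] [ 0.48763707 -0.27052197  0.27248233]
{'clock': 3.55, 'joint_pos': array([-5.74489464e-01, -8.97799806e-02,  1.29737683e+00,  6.88392014e-07,
        1.93212160e+00,  1.32745599e+00]), 'joint_velocities': array([ 0.00104338,  0.01195823,  0.04739706, -0.00266751, -0.0086608 ,
       -0.00054756]), 'joint_efforts': array([ 1.73251022e-02, -3.87995052e+01, -4.30204546e+01,  4.45334401e-03,
        7.27723329e-02, -1.12590440e-04]), 'eef_pos': array([ 0.45812561, -0.25605222,  0.29543773]), 'ee_rot': array([-1.82452374,  2.55663398, -0.00273683]), 'ft_force': array([ 0.09964951, -0.69351696, -1.1832375 ]), 'ft_torque': array([ 0.03492403, -0.03733714,  0.04859122]), 'gripper_width': 0.012252307487073762}
```

View pics/side2.png

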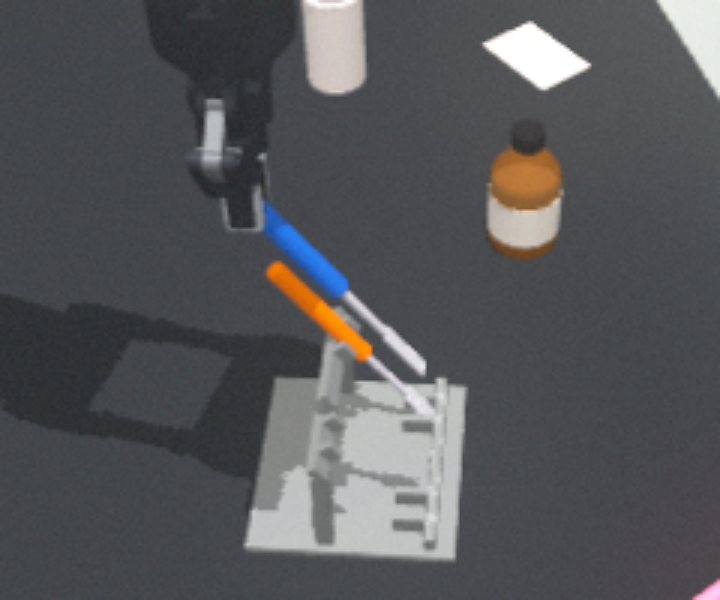

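The spatula is held, still leaning about 35° and clear of the rest; blade tip at crop (422,368), spoon unmoved. I carry it over to the cup at a height where the tip (z≈0.175) clears the bottle.

Call:
apply_moves --steps '[{"dx": -0.02, "dy": 0.004, "dz": 0, "turn": 0, "jaw": 1}, {"dx": -0.055, "dy": 0.011, "dz": 0, "turn": 0, "jaw": 1}, {"dx": -0.1, "dy": 0.02, "dz": 0, "turn": 0, "jaw": 1}, {"dx": -0.145, "dy": 0.029, "dz": 0, "turn": 0, "jaw": 1}, {"dx": -0.19, "dy": 0.038, "dz": 0, "turn": 0, "jaw": 1}, {"dx": -0.235, "dy": 0.047, "dz": 0, "turn": 0, "jaw": 1}, {"dx": -0.27, "dy": 0.054, "dz": 0, "turn": 0, "jaw": 1}, {"dx": -0.29, "dy": 0.058, "dz": 0, "turn": 0, "jaw": 1}]'

```text
clock: 4.55
eef_pos: [0.4966, 0.04, 0.2931]
ee_rot: [1.827, -2.554, -0.003]
ft_force: [-0.2, -0.3, -0.3]
gripper_width: 0.0123
```

Call:
apply_moves --steps '[{"dx": -0.03, "dy": 0.006, "dz": 0, "turn": 0, "jaw": 1}, {"dx": -0.07, "dy": 0.014, "dz": 0, "turn": 0, "jaw": 1}, {"dx": -0.11, "dy": 0.022, "dz": 0, "turn": 0, "jaw": 1}, {"dx": -0.15, "dy": 0.03, "dz": 0, "turn": 0, "jaw": 1}, {"dx": -0.19, "dy": 0.038, "dz": 0, "turn": 0, "jaw": 1}, {"dx": -0.215, "dy": 0.043, "dz": 0, "turn": 0, "jaw": 1}, {"dx": -0.224, "dy": 0.045, "dz": 0, "turn": 0, "jaw": 1}, {"dx": -0.224, "dy": 0.045, "dz": 0, "turn": 0, "jaw": 1}]'

```text
clock: 5.55
eef_pos: [0.5271, 0.264, 0.2936]
ee_rot: [1.825, -2.555, -0.0]
ft_force: [0.1, -1.2, -1.2]
gripper_width: 0.0122
```

```bash
python3 - <<'E'
from h import *
o=env.observe(); print(o['eef_pos'],o['gripper_width'],o['clock'])
for n in('side','top'):
    c=cap(n,n+'3.png'); P=cloud(c); hsv=cv2.cvtColor(c['img'],cv2.COLOR_RGB2HSV).astype(int); h,s,v=hsv[...,0],hsv[...,1],hsv[...,2]
    m=(h>100)&(h<120)&(s>150)&(v>80)&(np.linalg.norm(P-o['eef_pos'],axis=-1)<.15)
    vv,uu=np.where(m); print(n,'blue px',len(uu))
    if len(uu)>10:
        print(uu.min(),uu.max(),vv.min(),vv.max()); q=P[m]; dd=np.linalg.svd(q-q.mean(0))[2][0]; print(dd,q.mean(0))
    if n=='side': 
        K=np.array(c['camera_matrix'])
        pr=lambda p:(lambda a:(K@a/a[2])[:2].round(1))(camR(c).T@(np.array(p)-c['origin']))
        print('cup rim centre px',pr([.6063,.2367,.1]),'pred tip',pr(o['eef_pos']+[.094,-.032,-.12]))
c=cap('side'); u,v=pr([.6063,.2367,.15]).astype(int); x0,y0=max(u-80,0),max(v-70,0)
cv2.imwrite('pics/side3c.png',cv2.resize(c['img'][y0:y0+120,x0:x0+160,::-1],None,fx=5,fy=5,interpolation=cv2.INTER_CUBIC)); print(x0,y0)
E
```

```text
[0.52706956 0.26395114 0.29355022] 0.012173590421817343 5.55
side blue px 155
217 237 26 52
[ 0.54131661 -0.18393514 -0.82045365] [0.55644249 0.24960244 0.2666003 ]
cup rim centre px [250.7  96.1] pred tip [255.1  72.7]
top blue px 185
72 95 201 221
[-0.50925388  0.17331328  0.84298457] [0.55906845 0.24943763 0.26994026]
169 10
```

View pics/side3c.png

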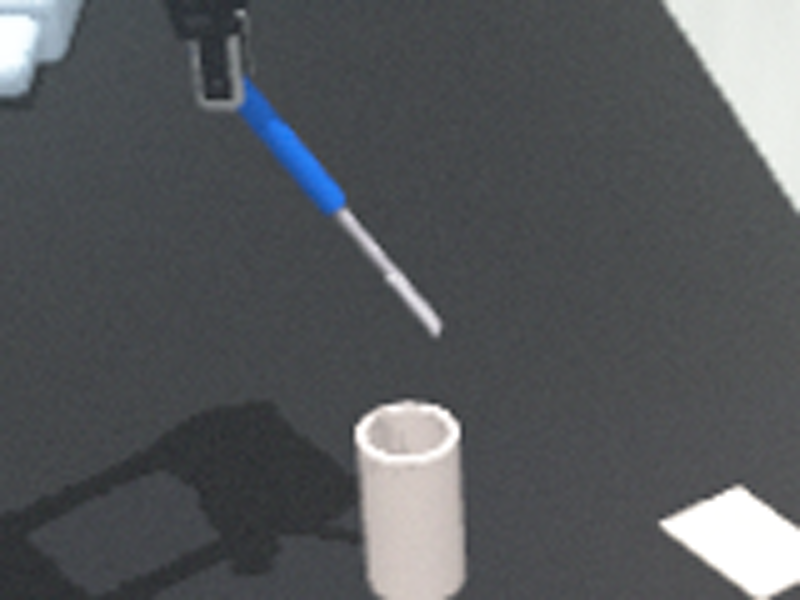

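Side crop: the blade tip is at about (437,330), i.e. px (256.4,76). The cup rim centre is at (408,432), i.e. px (250.6,96.4), which agrees with the projected estimate (250.7,96.1). I check the tip in the top view before lowering.

```bash
python3 - <<'E'
from h import *
c=cap('side');P=cloud(c)
for v in range(64,80): 
    u=np.arange(244,262); z=P[v,u,2]; k=u[z>.12]
    if len(k): print(v,k, P[v,k[len(k)//2]].round(4))
c=cap('top');P=cloud(c)
cv2.imwrite('pics/top4.png',cv2.resize(c['img'][165:245,60:160,::-1],None,fx=7,fy=7,interpolation=cv2.INTER_CUBIC))
m=(P[...,2]>.13)&(np.linalg.norm(P[...,:2]-[.6214,.2315],axis=-1)<.05); vv,uu=np.where(m); 
for u,v in zip(uu,vv): print(u,v,P[v,u].round(4))
E
```

```text
64 [246 247 248] [0.6014 0.2358 0.2001]
65 [247 248 249] [0.6038 0.235  0.1973]
66 [248 249 250] [0.6053 0.2297 0.1973]
67 [248 249 250 251] [0.6086 0.2341 0.1912]
68 [249 250 251 252] [0.6115 0.2363 0.1865]
69 [250 251 252 253] [0.614  0.2365 0.183 ]
70 [251 252 253] [0.613  0.2318 0.183 ]
71 [252 253 254] [ 0.4039 -0.8817  0.8744]
72 [253 254 255] [0.6177 0.23   0.1774]
73 [253 254 255 256] [0.6202 0.2299 0.174 ]
74 [254 255 256 257] [0.6227 0.2297 0.1708]
75 [255 256] [0.6229 0.231  0.1669]
76 [256] [0.6217 0.2255 0.1674]
0 167 [0.593  0.2254 0.636 ]
1 167 [0.5934 0.2255 0.6334]
0 168 [0.5911 0.2229 0.6406]
1 168 [0.5916 0.2233 0.6374]
2 168 [0.5921 0.2239 0.6339]
3 168 [0.5927 0.225  0.6294]
0 169 [0.5899 0.223  0.6402]
1 169 [0.5903 0.2232 0.6375]
2 169 [0.5906 0.2232 0.635 ]
3 169 [0.5912 0.2239 0.6312]
4 169 [0.5915 0.2238 0.629 ]
5 169 [0.5921 0.225  0.6242]
0 170 [0.588  0.2206 0.6446]
1 170 [0.5882 0.2197 0.6439]
2 170 [0.5888 0.2207 0.6396]
3 170 [0.5893 0.2215 0.6357]
4 170 [0.5898 0.2222 0.6319]
5 170 [0.5904 0.2232 0.6275]
6 170 [0.5909 0.2237 0.624 ]
0 171 [0.5867 0.22
[... 6944 characters left out ...]
95 0.243 ]
96 202 [0.5809 0.2417 0.231 ]
89 203 [0.5772 0.249  0.2494]
90 203 [0.5774 0.2479 0.247 ]
91 203 [0.5772 0.2443 0.2514]
92 203 [0.5774 0.2433 0.2487]
93 203 [0.5778 0.2432 0.2436]
94 203 [0.5776 0.2398 0.2475]
95 203 [0.5786 0.2422 0.2349]
88 204 [0.575  0.2499 0.2522]
89 204 [0.5751 0.2482 0.2515]
90 204 [0.575  0.2456 0.2532]
91 204 [0.5753 0.2446 0.2505]
92 204 [0.5754 0.2431 0.249 ]
93 204 [0.5756 0.2419 0.2469]
94 204 [0.5758 0.2404 0.2454]
95 204 [0.576  0.2394 0.2427]
96 204 [0.5764 0.2393 0.2372]
91 205 [0.5733 0.2445 0.2505]
92 205 [0.5733 0.2423 0.2511]
93 205 [0.5736 0.2419 0.2465]
94 205 [0.5738 0.2405 0.245 ]
95 205 [0.5744 0.2412 0.2371]
96 205 [0.5745 0.2396 0.2361]
```

View pics/top4.png

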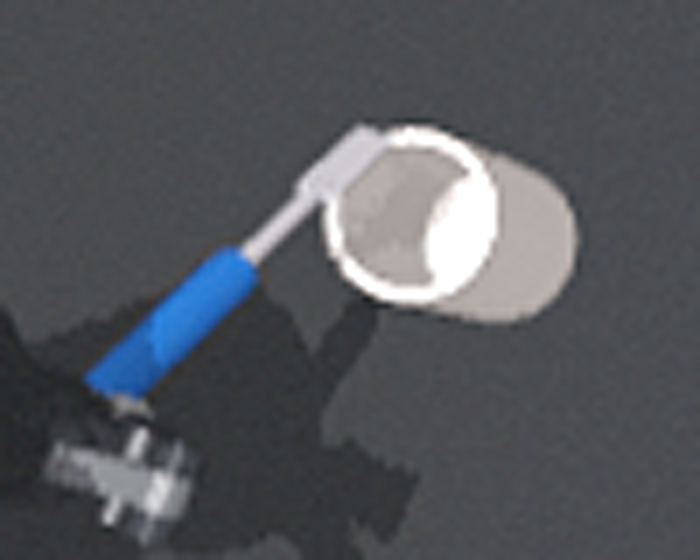

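Top crop: the blade tip is at about (365,130), i.e. px (112,184). From depth it is at (0.6245, 0.230, 0.166), and both views agree to 2 mm. Relative to the cup axis the tip is 19 mm along the lean direction and under 1 mm sideways. I shift back 2 mm and lower it in stages.

Call:
apply_moves --steps '[{"dx": 0, "dy": 0.002, "dz": 0.02, "turn": 0, "jaw": 1}, {"dx": 0, "dy": 0.002, "dz": 0.04, "turn": 0, "jaw": 1}, {"dx": 0, "dy": 0.002, "dz": 0.055, "turn": 0, "jaw": 1}, {"dx": 0, "dy": 0.002, "dz": 0.07, "turn": 0, "jaw": 1}, {"dx": 0, "dy": 0.002, "dz": 0.085, "turn": 0, "jaw": 1}, {"dx": 0, "dy": 0.002, "dz": 0.095, "turn": 0, "jaw": 1}, {"dx": 0, "dy": 0.002, "dz": 0.1, "turn": 0, "jaw": 1}, {"dx": 0, "dy": 0.002, "dz": 0.1, "turn": 0, "jaw": 1}]'

```text
clock: 6.8
eef_pos: [0.5257, 0.2642, 0.1941]
ee_rot: [1.825, -2.557, -0.0]
ft_force: [0.7, -0.2, -0.3]
gripper_width: 0.0121
```

```bash
python3 - <<'E'
from h import *
o=env.observe(); print(o['eef_pos'],o['gripper_width'],o['ft_force'],o['clock'])
c=cap('side');t=cap('top')
a=cv2.resize(c['img'][30:140,200:300,::-1],(400,440),interpolation=cv2.INTER_CUBIC); b=cv2.resize(t['img'][165:245,75:147,::-1],(396,440),interpolation=cv2.INTER_CUBIC)
cv2.imwrite('pics/both5.png',np.hstack([a,b]))
P=cloud(c); w=P[82:142,221:281].reshape(-1,3); r=w[(w[:,2]>.092)&(w[:,2]<.104)]; print(cv2.minEnclosingCircle(r[:,:2].astype(np.float32)))
E
```

```text
[0.525739   0.26424951 0.19413176] 0.01212898184006181 [ 0.65987972 -0.18922318 -0.27091365] 6.8
((0.6053875088691711, 0.23717206716537476), 0.029643110930919647)
```

View pics/both5.png

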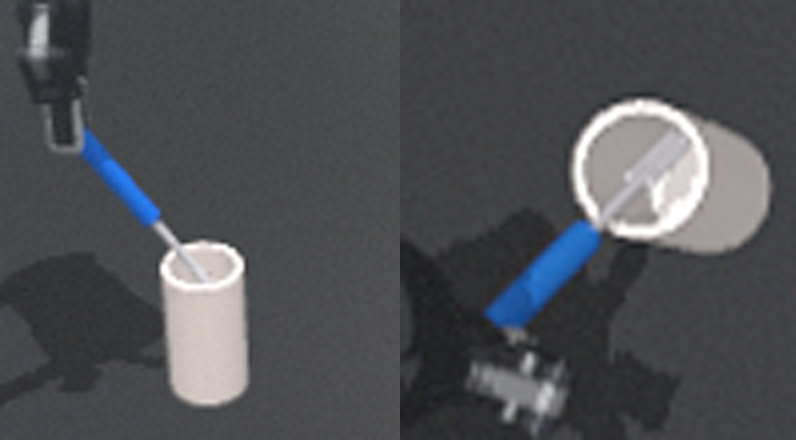

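The left half (side) shows the blade inside the cup mouth. The right half (top) shows the blade tip inside the far wall at (682,140) and the shaft crossing the near rim area at (600,225). Contact force is about 0, and the spatula middle is at about 0.144 m. I go a further 20 mm down.

Call:
apply_moves --steps '[{"dx": 0, "dy": 0, "dz": 0.008, "turn": 0, "jaw": 1}, {"dx": 0, "dy": 0, "dz": 0.015, "turn": 0, "jaw": 1}, {"dx": 0, "dy": 0, "dz": 0.02, "turn": 0, "jaw": 1}, {"dx": 0, "dy": 0, "dz": 0.02, "turn": 0, "jaw": 1}, {"dx": 0, "dy": 0, "dz": 0.02, "turn": 0, "jaw": 1}]'

```text
clock: 7.52
eef_pos: [0.5258, 0.2643, 0.1744]
ee_rot: [-1.825, 2.557, 0.0]
ft_force: [0.7, 0.9, -0.5]
gripper_width: 0.0124
```

Releasing here at 35° could let the handle shoulder hang on the near rim, because the spatula's centre lies outside the rim. I straighten it first: go back over the rest, set the blade tip against its fixed tip stop, and swing the grip over it so the handle pivots between the pads.

Call:
apply_moves --steps '[{"dx": 0, "dy": 0, "dz": -0.03, "turn": 0, "jaw": 1}, {"dx": 0, "dy": 0, "dz": -0.07, "turn": 0, "jaw": 1}, {"dx": 0, "dy": 0, "dz": -0.115, "turn": 0, "jaw": 1}, {"dx": 0.02, "dy": -0.004, "dz": -0.125, "turn": 0, "jaw": 1}, {"dx": 0.055, "dy": -0.011, "dz": -0.125, "turn": 0, "jaw": 1}, {"dx": 0.1, "dy": -0.02, "dz": -0.125, "turn": 0, "jaw": 1}, {"dx": 0.145, "dy": -0.03, "dz": -0.125, "turn": 0, "jaw": 1}, {"dx": 0.19, "dy": -0.039, "dz": -0.125, "turn": 0, "jaw": 1}]'

```text
clock: 8.52
eef_pos: [0.5001, 0.0699, 0.2982]
ee_rot: [1.824, -2.556, -0.001]
ft_force: [0.0, 0.3, -0.5]
gripper_width: 0.0121
```

Call:
apply_moves --steps '[{"dx": 0.05, "dy": -0.01, "dz": 0, "turn": 0, "jaw": 1}, {"dx": 0.1, "dy": -0.02, "dz": 0, "turn": 0, "jaw": 1}, {"dx": 0.15, "dy": -0.031, "dz": 0, "turn": 0, "jaw": 1}, {"dx": 0.2, "dy": -0.041, "dz": 0, "turn": 0, "jaw": 1}, {"dx": 0.25, "dy": -0.051, "dz": 0, "turn": 0, "jaw": 1}, {"dx": 0.29, "dy": -0.059, "dz": 0, "turn": 0, "jaw": 1}, {"dx": 0.315, "dy": -0.065, "dz": 0, "turn": 0, "jaw": 1}, {"dx": 0.324, "dy": -0.066, "dz": 0, "turn": 0, "jaw": 1}]'

```text
clock: 9.52
eef_pos: [0.4569, -0.2574, 0.298]
ee_rot: [1.821, -2.559, -0.003]
ft_force: [-0.3, 1.4, -0.4]
gripper_width: 0.0121
```

```bash
python3 - <<'E'
from h import *
s,T=togo([.4586,-.2565,.1362]); print(s); o=env.observe(); print(o['eef_pos'],o['clock'],o['gripper_width'])
# rest heights along the line through the blade (u direction), offset sideways from top view
c=cap('top'); P=cloud(c).reshape(-1,3); u=np.array([.945,-.325]); l=np.array([.325,.945]); tip=np.array([.556,-.2905])
q=P[P[:,2]<.12]; a=(q[:,:2]-tip)@u; b=(q[:,:2]-tip)@l
for k in range(-110,40,5):
    m=(a>k/1e3)&(a<(k+5)/1e3)
    print(k,[ (np.percentile(q[m&(abs(b-j/1e3)<5e-3)][:,2],[10,90])*1e3).round().astype(int).tolist() if (m&(abs(b-j/1e3)<5e-3)).sum()>2 else None for j in(-30,-15,0,15,30,45)])
E
```

```text
[-0.0014 -0.0016  0.1618]
[ 0.45689574 -0.25740002  0.29804382] 9.525 0.012146564215514266
-110 [None, None, None, None, None, [3, 13]]
-105 [None, None, None, None, None, [5, 11]]
-100 [None, None, None, None, None, [5, 9]]
-95 [None, None, None, None, None, [5, 10]]
-90 [None, None, None, None, None, [5, 9]]
-85 [None, None, None, None, [5, 10], [4, 11]]
-80 [None, None, None, None, [9, 95], [6, 92]]
-75 [None, None, None, None, [92, 97], [93, 98]]
-70 [None, None, None, None, [87, 96], [88, 94]]
-65 [None, None, None, None, [8, 84], [7, 86]]
-60 [None, None, None, [6, 11], [3, 10], [6, 10]]
-55 [None, None, None, [4, 13], [5, 11], [7, 11]]
-50 [None, None, None, [5, 10], [7, 11], [2, 9]]
-45 [None, None, None, [4, 12], [4, 11], [3, 11]]
-40 [None, None, None, [5, 11], [6, 10], [5, 9]]
-35 [None, None, None, [4, 8], [5, 12], [6, 9]]
-30 [None, None, [5, 8], [4, 14], [4, 10], [7, 10]]
-25 [None, None, [4, 10], [7, 19], [4, 12], [4, 9]]
-20 [None, None, [6, 9], [4, 22], [4, 9], [4, 9]]
-15 [None, None, [6, 9], [5, 27], [7, 10], [3, 11]]
-10 [None, [21, 24], [6, 10], [9, 24], [5, 11], [4, 9]]
-5 [None, None, [6, 10], [5, 20], [5, 11], [4, 9]]
0 [None, None, [4, 24], [16, 23], [12, 24], [8, 22]]
5 [None, None, [20, 25], [18, 25], [17, 22], [22, 26]]
10 [[3, 11], [9, 12], [5, 10], [3, 10], [5, 10], [4, 9]]
15 [[4, 11], [6, 10], [5, 10], [5, 9], [3, 10], [1, 12]]
20 [[-1, 11], [3, 11], [2, 8], [3, 11], [2, 12], [4, 11]]
25 [[-3, 1], [-2, 5], [-2, 2], [-4, 3], [-1, 2], [-3, 4]]
30 [[-3, 4], [-3, 4], [-3, 4], [-2, 3], [-2, 3], [-1, 2]]
35 [[-5, 2], [-1, 3], [-3, 3], [0, 3], [-1, 3], [-3, 1]]
```

The stop bar (z≈22 mm, 3 to 10 mm beyond the tip) and the guides beside it stand 14 mm above the base plate, which is enough to pivot against. I lower the spatula to just above the base.

Call:
apply_moves --steps '[{"dx": -0.001, "dy": -0.002, "dz": 0.02, "turn": 0, "jaw": 1}, {"dx": -0.001, "dy": -0.002, "dz": 0.05, "turn": 0, "jaw": 1}, {"dx": -0.001, "dy": -0.002, "dz": 0.08, "turn": 0, "jaw": 1}, {"dx": -0.001, "dy": -0.002, "dz": 0.11, "turn": 0, "jaw": 1}, {"dx": -0.001, "dy": -0.002, "dz": 0.135, "turn": 0, "jaw": 1}, {"dx": -0.001, "dy": -0.002, "dz": 0.15, "turn": 0, "jaw": 1}, {"dx": -0.001, "dy": -0.002, "dz": 0.158, "turn": 0, "jaw": 1}, {"dx": -0.001, "dy": -0.002, "dz": 0.158, "turn": 0, "jaw": 1}]'

```text
clock: 10.58
eef_pos: [0.4601, -0.2554, 0.1413]
ee_rot: [1.825, -2.557, -0.0]
ft_force: [-0.3, 1.4, -0.9]
gripper_width: 0.0122
```

Call:
apply_moves --steps '[{"dx": 0, "dy": -0.008, "dz": 0, "turn": 0, "jaw": 1}, {"dx": 0, "dy": -0.016, "dz": -0.006, "turn": 0, "jaw": 1}, {"dx": 0, "dy": -0.03, "dz": -0.013, "turn": 0, "jaw": 1}, {"dx": 0, "dy": -0.044, "dz": -0.019, "turn": 0, "jaw": 1}]'

```text
clock: 11.08
eef_pos: [0.5025, -0.2705, 0.161]
ee_rot: [1.824, -2.557, 0.0]
ft_force: [-1.9, 0.9, -1.2]
gripper_width: 0.0121
```

```bash
cat >> h.py <<'E'
def blue():
    o=env.observe(); print(o['eef_pos'].round(4),o['ft_force'].round(1),o['gripper_width'].round(4),o['clock'])
    for n in('side','top'):
        c=cap(n); P=cloud(c); hsv=cv2.cvtColor(c['img'],cv2.COLOR_RGB2HSV).astype(int); h,s,v=hsv[...,0],hsv[...,1],hsv[...,2]
        m=(h>100)&(h<120)&(s>150)&(v>80)&(np.linalg.norm(P-o['eef_pos'],axis=-1)<.15)
        q=P[m]
        if len(q)>10:
            q=q[np.linalg.norm(q-np.median(q,0),axis=1)<.06]; e=np.linalg.svd(q-q.mean(0))[2][0]; e*=np.sign(e[2]); t=(q-q.mean(0))@e
            print(n,len(q),'dir',e.round(3),'lean',np.degrees(np.arccos(e[2])).round(1),'mean',q.mean(0).round(4),'low end',(q.mean(0)+e*t.min()).round(4))
E
python3 -c "
from h import *
blue()"
```

```text
Traceback (most recent call last):
  File "h.py", line 24, in blue
    o=env.observe(); print(o['eef_pos'].round(4),o['ft_force'].round(1),o['gripper_width'].round(4),o['clock'])
                                                                        ^^^^^^^^^^^^^^^^^^^^^^^^
AttributeError: 'float' object has no attribute 'round'
```

```bash
sed -i "s/o\['gripper_width'\].round(4)/o['gripper_width']/" h.py
python3 -c "
from h import *
blue()"
```

```text
[ 0.5025 -0.2705  0.161 ] [-1.9  0.9 -1.2] 0.012087990023997595 11.075
side 131 dir [-0.325  0.118  0.938] lean 20.2 mean [ 0.5176 -0.2807  0.1243] low end [ 0.5277 -0.2844  0.095 ]
```

The pivot works: the lean is down from 35° to 20° with only about 2 N on the wrist. I continue the arc to near upright.

Call:
apply_moves --steps '[{"dx": 0, "dy": -0.015, "dz": -0.005, "turn": 0, "jaw": 1}, {"dx": 0, "dy": -0.03, "dz": -0.008, "turn": 0, "jaw": 1}, {"dx": 0, "dy": -0.046, "dz": -0.01, "turn": 0, "jaw": 1}, {"dx": 0, "dy": -0.055, "dz": -0.011, "turn": 0, "jaw": 1}, {"dx": 0, "dy": -0.055, "dz": -0.011, "turn": 0, "jaw": 1}]'

```text
clock: 11.8
eef_pos: [0.5544, -0.288, 0.1712]
ee_rot: [-1.825, 2.557, -0.001]
ft_force: [-1.1, -0.7, 0.2]
gripper_width: 0.012
```

```bash
python3 -c "
from h import *
blue()"
```

```text
[ 0.5544 -0.288   0.1712] [-1.1 -0.7  0.2] 0.012019378344339053 11.8
side 109 dir [-0.05   0.019  0.999] lean 3.1 mean [ 0.5483 -0.2914  0.1333] low end [ 0.5499 -0.292   0.102 ]
```

Lean is now 3°. I lift out straight up and carry it to the cup.

Call:
apply_moves --steps '[{"dx": 0, "dy": 0, "dz": -0.02, "turn": 0, "jaw": 1}, {"dx": 0, "dy": 0, "dz": -0.055, "turn": 0, "jaw": 1}, {"dx": 0, "dy": 0, "dz": -0.09, "turn": 0, "jaw": 1}, {"dx": 0, "dy": 0, "dz": -0.125, "turn": 0, "jaw": 1}, {"dx": -0.02, "dy": 0.004, "dz": -0.14, "turn": 0, "jaw": 1}, {"dx": -0.055, "dy": 0.012, "dz": -0.145, "turn": 0, "jaw": 1}, {"dx": -0.1, "dy": 0.022, "dz": -0.145, "turn": 0, "jaw": 1}, {"dx": -0.15, "dy": 0.034, "dz": -0.145, "turn": 0, "jaw": 1}]'

```text
clock: 12.9
eef_pos: [0.5702, -0.1326, 0.3164]
ee_rot: [-1.824, 2.557, 0.0]
ft_force: [-0.3, -0.1, -0.1]
gripper_width: 0.0119
```

Call:
apply_moves --steps '[{"dx": -0.05, "dy": 0.012, "dz": 0, "turn": 0, "jaw": 1}, {"dx": -0.1, "dy": 0.023, "dz": 0, "turn": 0, "jaw": 1}, {"dx": -0.15, "dy": 0.034, "dz": 0, "turn": 0, "jaw": 1}, {"dx": -0.2, "dy": 0.045, "dz": 0, "turn": 0, "jaw": 1}, {"dx": -0.25, "dy": 0.057, "dz": 0, "turn": 0, "jaw": 1}, {"dx": -0.3, "dy": 0.068, "dz": 0, "turn": 0, "jaw": 1}, {"dx": -0.345, "dy": 0.078, "dz": 0, "turn": 0, "jaw": 1}, {"dx": -0.365, "dy": 0.083, "dz": 0, "turn": 0, "jaw": 1}]'

```text
clock: 13.9
eef_pos: [0.6095, 0.2406, 0.3159]
ee_rot: [1.829, -2.554, -0.001]
ft_force: [1.0, -0.1, -1.0]
gripper_width: 0.0121
```

```bash
python3 - <<'E'
from h import *
blue()
o=env.observe(); c=cap('side'); K=np.array(c['camera_matrix'])
pr=lambda p:(lambda a:(K@a/a[2])[:2].round(1))(camR(c).T@(np.array(p)-c['origin']))
print('rim centre px',pr([.606,.2368,.1])); x0,y0=190,10
cv2.imwrite('pics/side6.png',cv2.resize(c['img'][y0:y0+120,x0:x0+120,::-1],None,fx=5,fy=5,interpolation=cv2.INTER_CUBIC))
P=cloud(c)
for v in range(40,100):
    u=np.arange(225,275); q=P[v,u]; k=(q[:,2]>.12)&(q[:,2]<.3)&(np.linalg.norm(q[:,:2]-[.606,.237],axis=1)<.05)
    if k.any() and v%3==0: print(v,u[k].min(),u[k].max(),q[k].mean(0).round(4))
c=cap('top'); P=cloud(c); w=P[166:226,90:150].reshape(-1,3); r=w[(w[:,2]>.092)&(w[:,2]<.104)]; print('rim top',cv2.minEnclosingCircle(r[:,:2].astype(np.float32)))
E
```

```text
[0.6095 0.2406 0.3159] [ 1.  -0.1 -1. ] 0.012077926718490992 13.9
side 124 dir [-0.045  0.012  0.999] lean 2.6 mean [0.6042 0.2373 0.2786] low end [0.6056 0.2369 0.2474]
rim centre px [250.6  96.1]
42 245 250 [0.6064 0.2365 0.2607]
45 246 250 [0.607  0.2352 0.2532]
48 247 249 [0.6067 0.2362 0.2445]
51 248 249 [0.6077 0.2373 0.2354]
54 248 249 [0.6081 0.2418 0.2244]
57 248 250 [0.6082 0.2382 0.2179]
60 249 250 [0.6086 0.2357 0.2106]
63 249 250 [0.6093 0.2419 0.1983]
66 249 251 [0.6093 0.2375 0.1921]
69 250 251 [0.6104 0.2384 0.1825]
72 250 251 [0.6092 0.2343 0.1762]
75 251 252 [0.6123 0.2393 0.1636]
rim top ((0.6066800355911255, 0.23652894794940948), 0.028717271983623505)
```

View pics/side6.png

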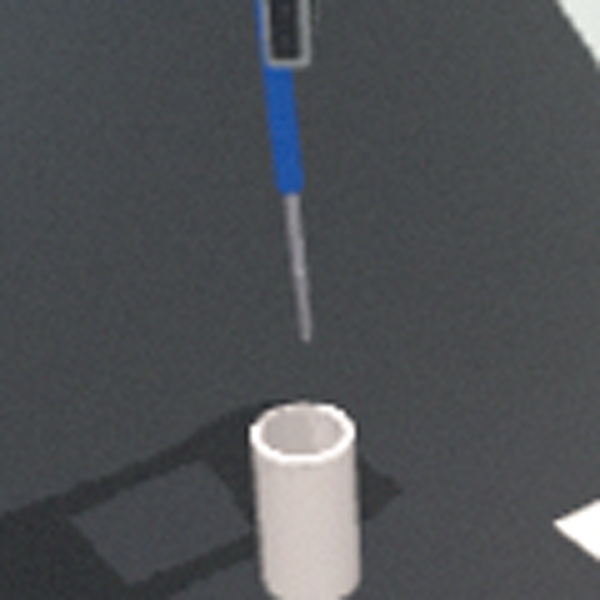

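Side crop: the blade tip at (306,340), i.e. px (251,78), hangs right over the rim centre (302,435), nearly vertical. The tip is at (0.611, 0.238, 0.160), lean 2.6°. I shift 3 mm back and lower it into the cup.

Call:
apply_moves --steps '[{"dx": 0.004, "dy": 0.002, "dz": 0.02, "turn": 0, "jaw": 1}, {"dx": 0.004, "dy": 0.002, "dz": 0.045, "turn": 0, "jaw": 1}, {"dx": 0.004, "dy": 0.002, "dz": 0.07, "turn": 0, "jaw": 1}, {"dx": 0.004, "dy": 0.002, "dz": 0.095, "turn": 0, "jaw": 1}, {"dx": 0.004, "dy": 0.002, "dz": 0.115, "turn": 0, "jaw": 1}, {"dx": 0.004, "dy": 0.002, "dz": 0.13, "turn": 0, "jaw": 1}, {"dx": 0.004, "dy": 0.002, "dz": 0.14, "turn": 0, "jaw": 1}, {"dx": 0.004, "dy": 0.002, "dz": 0.14, "turn": 0, "jaw": 1}]'

```text
clock: 15.1
eef_pos: [0.6072, 0.2335, 0.1758]
ee_rot: [1.823, -2.557, -0.0]
ft_force: [0.2, 0.3, -0.6]
gripper_width: 0.0124
```

Call:
apply_moves --steps '[{"dx": 0, "dy": 0, "dz": 0.004, "turn": 0, "jaw": 1}, {"dx": 0, "dy": 0, "dz": 0.007, "turn": 0, "jaw": 1}, {"dx": 0, "dy": 0, "dz": 0.009, "turn": 0, "jaw": 1}, {"dx": 0, "dy": 0, "dz": 0.009, "turn": 0, "jaw": 1}]'

```text
clock: 15.6
eef_pos: [0.6073, 0.2341, 0.1671]
ee_rot: [1.825, -2.557, -0.0]
ft_force: [0.1, 0.4, -0.4]
gripper_width: 0.012
```

Call:
apply_moves --steps '[{"dx": 0, "dy": 0, "dz": 0.002, "turn": 0, "jaw": 1}, {"dx": 0, "dy": 0, "dz": 0.004, "turn": 0, "jaw": 1}, {"dx": 0, "dy": 0, "dz": 0.004, "turn": 0, "jaw": 1}]'

```text
clock: 15.98
eef_pos: [0.6073, 0.234, 0.163]
ee_rot: [1.825, -2.557, -0.0]
ft_force: [-0.1, 0.1, -0.2]
gripper_width: 0.0122
```

```bash
python3 -c "
from h import *
blue()"
```

```text
[0.6073 0.234  0.163 ] [-0.1  0.1 -0.2] 0.01224854421554095 15.975
side 80 dir [-0.04   0.011  0.999] lean 2.4 mean [0.6019 0.2303 0.1273] low end [0.6032 0.2299 0.0951]
```

The blade is within millimetres of the cup floor and upright. I release gently and rise.

Call:
apply_moves --steps '[{"dx": 0, "dy": 0, "dz": 0, "turn": 0, "jaw": 0.8}, {"dx": 0, "dy": 0, "dz": 0, "turn": 0, "jaw": 0.75}, {"dx": 0, "dy": 0, "dz": 0, "turn": 0, "jaw": 0.6}, {"dx": 0, "dy": 0, "dz": 0, "turn": 0, "jaw": 0.3}, {"dx": 0, "dy": 0, "dz": 0, "turn": 0, "jaw": 0}, {"dx": 0, "dy": 0, "dz": 0, "turn": 0, "jaw": 0}, {"dx": 0, "dy": 0, "dz": 0, "turn": 0, "jaw": 0}, {"dx": 0, "dy": 0, "dz": 0, "turn": 0, "jaw": 0}]'

```text
clock: 17.08
eef_pos: [0.6074, 0.2341, 0.1633]
ee_rot: [1.825, -2.557, -0.0]
ft_force: [0.3, 0.3, 0.0]
gripper_width: 0.0853
```

Call:
apply_moves --steps '[{"dx": 0, "dy": 0, "dz": -0.02, "turn": 0, "jaw": 0}, {"dx": 0, "dy": 0, "dz": -0.05, "turn": 0, "jaw": 0}, {"dx": 0, "dy": 0, "dz": -0.08, "turn": 0, "jaw": 0}, {"dx": 0, "dy": 0, "dz": -0.11, "turn": 0, "jaw": 0}, {"dx": 0, "dy": 0, "dz": -0.14, "turn": 0, "jaw": 0}, {"dx": 0, "dy": 0, "dz": -0.14, "turn": 0, "jaw": 0}]'

```text
clock: 17.82
eef_pos: [0.608, 0.2343, 0.3085]
ee_rot: [-1.82, 2.551, -0.004]
ft_force: [0.0, -0.5, 1.0]
gripper_width: 0.0855
```

```bash
python3 - <<'E'
from h import *
o=env.observe(); print(o['eef_pos'],o['ft_force'],o['gripper_width'],o['clock'])
for n in('side','top'):
    c=cap(n); P=cloud(c); hsv=cv2.cvtColor(c['img'],cv2.COLOR_RGB2HSV).astype(int); h,s,v=hsv[...,0],hsv[...,1],hsv[...,2]
    if n=='side': S=c['img'][20:320,170:400,::-1]
    for nm,m in(('blue',(h>100)&(h<120)&(s>150)&(v>60)&(np.linalg.norm(P[...,:2]-[.606,.237],axis=-1)<.1)),('orange',(h>8)&(h<20)&(s>200)&(v>150)&(np.linalg.norm(P[...,:2]-[.51,-.18],axis=-1)<.08))):
        m=m&(P[...,2]<.25)&(P[...,2]>.06);q=P[m]
        if len(q)>10:
            e=np.linalg.svd(q-q.mean(0))[2][0]; e*=np.sign(e[2]);t=(q-q.mean(0))@e; print(n,nm,len(q),q.mean(0).round(4),'lean',np.degrees(np.arccos(e[2])).round(1),e.round(2),'top',(q.mean(0)+e*t.max()).round(4))
cv2.imwrite('pics/final.png',cv2.resize(S,None,fx=2,fy=2,interpolation=cv2.INTER_CUBIC))
E
```

```text
[0.60801634 0.23425384 0.30851732] [ 0.0419229  -0.50443595  0.98827588] 0.08550281055478977 17.825
side blue 165 [0.5734 0.2426 0.1429] lean 21.4 [-0.34  0.14  0.93] top [0.5584 0.2488 0.1844]
side orange 239 [ 0.5061 -0.1811  0.1277] lean 36.7 [-0.57  0.19  0.8 ] top [ 0.4793 -0.1719  0.1656]
top blue 158 [0.5752 0.2432 0.147 ] lean 23.5 [-0.36  0.16  0.92] top [0.5593 0.2503 0.187 ]
top orange 155 [ 0.5094 -0.1778  0.1296] lean 36.2 [-0.56  0.19  0.81] top [ 0.483  -0.1691  0.1676]
```

View pics/final.png

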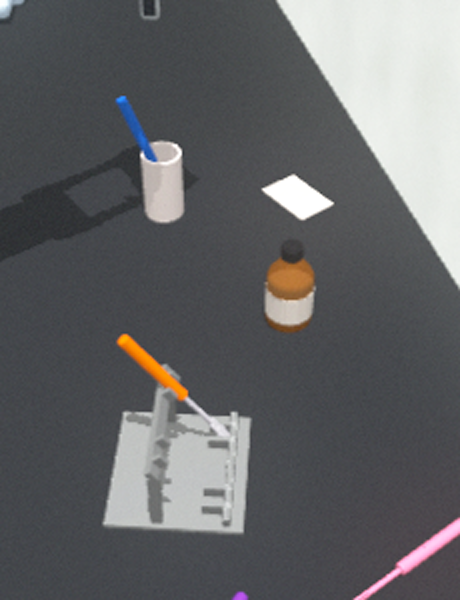

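The final view shows the spatula standing in the upright cup (handle top at (122,100)). The spoon is in its notch, the bottle looks unmoved, and the gripper is clear above. Lean is about 22°, and the middle is about 97 mm up and about 15 mm off the cup axis. Handing in.

```bash
python3 -c "
from h import *
print(env.sign_off())"
```

```text
the job is handed in; nothing more can be done
None
```

The blue-handled spatula is standing in the white cup, blade down and handle up. I handed the job in at about 18 s of the 45 s allowed; sign-off gives no verdict.

**What I did:** I gripped the handle near its top and lifted it out. I first lowered it part-way into the cup at its original 35° lean, but took it out again without letting go. At that lean its handle could have caught on the rim. I then carried it back to the rest, pivoted it upright in the grip against the tip stop, and lowered it almost to the cup floor before releasing.

**Last checks:**

| Check | Measured | Limit |
|---|---|---|
| Spatula lean | 21–23.5° in the two views | 28° |
| Spatula middle above the cup's underside | about 97 mm | 115 mm |
| Spatula middle from the cup's axis | about 15 mm | 30 mm |
| Spoon movement | within about 4 mm | 25 mm |

- **By eye only:** the cup stands upright, the bottle looks unmoved, and the open gripper is well above everything.
- **Disagreement:** after the first grasp, the blade tip was about 8 mm lower than I had predicted, so I used the measured tip position from then on. The gripper also read about 12 mm on the 14 mm handle, but the hold was secure.
- **Not checked:** I took no second picture to confirm the spatula had stopped moving. The final pictures came about 0.75 s after the gripper had opened fully.

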